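# Sweep the courgette slices off the board into the pan

## Task

Four courgette slices lie on the raised chopping board. Sweep all of them along the board and over its end into the steel pan hung there (not into the black scrap pan at the other end), pushing them with the fingers, never picking them up or carrying them. Leave the little bowl where it stands on the board, disturb nothing else on the worktop, and finish with the hand clear.

Things in the scene. Friction and masses are not known exactly. Their poses are not given: they have to be found in the camera images.
- station: prep station, fixed: wooden chopping board, 330 mm (its x) by 360 mm (its y), flat, no lip, 22 mm thick, top 110 mm above the worktop, on a steel frame. Origin on the worktop under the board's centre, z up. Beyond each end (y = +180 and -180 mm) a pan hangs on the frame, its rim tucked under the board's end 27 mm below the top, so what is pushed straight off the end drops into it
- steel_pan: rectangular stainless steel pan, fixed, empty, 326 mm (x) by 176 mm (y) over the rim, 65 mm deep; the well inside is 296 by 146 mm, walls and floor 3 mm, and begins directly below the end of the board. It hangs at either the +y or the -y end of the station. Origin under the middle of its floor, 18 mm above the worktop; axes parallel to the station's
- scrap_pan: black plastic scrap pan of the same outline, 78 mm deep, fixed, at the other end of the board, with two courgette stem ends and peel in it. Origin under the middle of its floor. No slice belongs in it
- slice_1: courgette (zucchini) slice, a flat disc 42 mm in diameter and 14 mm thick, about 20 g, dark green rim and pale faces, lying flat on the board at the start; origin at the middle of the disc (7 mm above the board), z is the disc's axis
- slice_2: courgette (zucchini) slice, a flat disc 42 mm in diameter and 14 mm thick, about 20 g, dark green rim and pale faces, lying flat on the board at the start; origin at the middle of the disc (7 mm above the board), z is the disc's axis
- slice_3: courgette (zucchini) slice, a flat disc 42 mm in diameter and 14 mm thick, about 20 g, dark green rim and pale faces, lying flat on the board at the start; origin at the middle of the disc (7 mm above the board), z is the disc's axis
- slice_4: courgette (zucchini) slice, a flat disc 42 mm in diameter and 14 mm thick, about 20 g, dark green rim and pale faces, lying flat on the board at the start; origin at the middle of the disc (7 mm above the board), z is the disc's axis
- bowl: small white bowl, 54 mm across the rim, 35 mm high, loose, standing on the board among the slices; origin at the centre of its underside. Slices and bowl lie in four rows along the board's y, at station x about -93, -31, 31 and 93 mm: the bowl is alone in its row, one row holds two slices 85 mm or more apart between centres
- courgette: uncut courgette, 160 mm long and 43 mm thick, lying on the worktop behind the board (farther from the robot); origin at the middle of its underside
- knife: chef's knife lying flat on the worktop beyond the right end of the station, pointing away from the robot, 300 mm long, 16 mm thick at the handle; origin near the bolster, blade towards its +y
- pepper_mill: wooden pepper mill, 168 mm high, 58 mm in diameter, standing on the worktop beyond the left end of the station; origin at the centre of its foot

How it is judged (in metres and radians):
At the end, for the whole second after the job is handed in: All four slices lie at rest in the well of the steel pan (centres within 150 mm of its middle along x and 76 mm along y, and less than 58 mm above its underside, so below the rim); the bowl stands upright on the board within 25 mm of where it was (x of slice_1 in the frame of steel_pan between -0.15 and 0.15 m and y of slice_1 in the frame of steel_pan between -0.076 and 0.076 m and z of each of slice_1, slice_2, slice_3, slice_4 in the frame of steel_pan below 0.058 m and linear speed of each of slice_1, slice_2, slice_3, slice_4 below 0.03 m/s and x of slice_2 in the frame of steel_pan between -0.15 and 0.15 m and y of slice_2 in the frame of steel_pan between -0.076 and 0.076 m and x of slice_3 in the frame of steel_pan between -0.15 and 0.15 m and y of slice_3 in the frame of steel_pan between -0.076 and 0.076 m and x of slice_4 in the frame of steel_pan between -0.15 and 0.15 m and y of slice_4 in the frame of steel_pan between -0.076 and 0.076 m and distance of bowl from where it was at the start of the episode below 0.025 m and angle between bowl's own z axis and vertical below 0.3 rad); the robot touches nothing.
It fails at once if a slice is lifted: its middle rises more than 35 mm above the top of the board (a disc lying flat has it at 7 mm, on edge at 21 mm) (height (world z) of any of slice_1, slice_2, slice_3, slice_4 above 0.145 m).
It fails at once if a slice is carried or flung out over a pan instead of dropping off the end of the board (its middle more than 40 mm past the end while still above the level of the board's top) ((height (world z) of slice_1 above 0.113 m and (y of slice_1 in the frame of station above 0.22 m or y of slice_1 in the frame of station below -0.22 m)) or (height (world z) of slice_2 above 0.113 m and (y of slice_2 in the frame of station above 0.22 m or y of slice_2 in the frame of station below -0.22 m)) or (height (world z) of slice_3 above 0.113 m and (y of slice_3 in the frame of station above 0.22 m or y of slice_3 in the frame of station below -0.22 m)) or (height (world z) of slice_4 above 0.113 m and (y of slice_4 in the frame of station above 0.22 m or y of slice_4 in the frame of station below -0.22 m))).
It fails at once if the bowl is moved more than 25 mm or tipped (distance of bowl from where it was at the start of the episode above 0.025 m or angle between bowl's own z axis and vertical above 0.3 rad).
It fails at once if the courgette, the knife or the pepper mill is moved more than 25 mm (distance of any of courgette, knife, pepper_mill from where it was at the start of the episode above 0.025 m).
It also fails if it takes over 58 s, if anything falls off the work surface, if the arm or the gripper's body presses on something with over 40 N, if the wrist force passes 120 N, or if a joint passes its speed limit or range.

## Robot

A 6-joint arm with a two-finger parallel gripper is mounted at the origin on the work surface. World frame = base frame: x ahead of the robot, y to its left, z up, the work surface at z = 0. Lengths are in mm, angles in rad, forces in N, time in s.
With the tool pointing down it reaches from about 275 to 825 mm from the base axis. Payload 4.9 kg.
Tool frame: the origin (TCP) lies at the very end of the fingers, on their centre line; the grasp point (between the pads) lies 19 mm behind it; z points along the fingers, y is the line along which they close (so a half turn about z gives the same grasp; the last joint's range is limited). The gripper opens to 85 mm and grips with 20 to 120 N. Pads are 22 mm wide; open, the fingers measure 114 mm over their backs; the gripper's body (76 mm by 85 mm) begins 54 mm behind the grasp point. The pads swing forward as they close: fully open they stand 13 mm farther back than shut.
Start: joints at [-1.406, 0.326, -0.193, 1.052, 0, 1.437], TCP at [161.917, -525.644, 231.281] pointing down, gripper open.
Joint ranges: [-2.65, 2.65], [-0.97, 1.79], [-1.3, 1.35], [-1.93, 2.1], [-1.47, 1.37], [-3.14, 3.14]. Speed limits (rad/s): [2.57, 2.57, 3.14, 3.14, 3.14, 3.14].

## Interface

Orientations are given as [roll, pitch, yaw] about the fixed x, y, z axes, in that order (R = Rz(yaw) Ry(pitch) Rx(roll)).
In Python, from bench import bot, solve_ik, imaging gives the robot as it stands. Calls block until the motion is done:
- bot.move_ptp(position, orientation): joint-space move of the TCP to a pose.
- bot.movel(position, rot=None, max_speed=150, threshold=None): straight line of the TCP; rot=None keeps the orientation; max_speed is the mean speed in mm/s. With threshold (N) it stops when the force on the tool has changed by that much, and returns True; else False.
- bot.move_j(angles): joint-space move.
- bot.grip(opening, effort=None): opening from 0.0 (shut) to 1.0 (fully open); effort is the grip in N (None keeps the last); returns when the fingers have stopped.
- bot.dwell(seconds).
- solve_ik(position, orientation): joint angles nearest the present ones, or None.
- bot.get_state(): the state.
- imaging.capture(name): name is "scene" or "top"; returns the picture (420x560x3 uint8, blue, green, red); there is no depth.
- imaging.camera_model(name): a dict with "K" (3x3 intrinsics, pixels), "position" and "rotation" of the camera in the world. Camera axes: x right, y up, looking along -z (the intrinsics and any distortion apply to the point x, -y, -z); pixel columns grow to the right and rows downward; lengths in mm; the calibration is good to about 2 mm. A picture is of the moment at which its call begins. camera_model takes no time and is no camera call.
A pose or a line that the arm cannot do raises bot.IKError and nothing moves.
- bot.sign_off(): hands the job in; it is judged then, once.
The state is a dict: "t": time; "qpos": joint angles; "joint_velocities": joint speeds; "effort": joint torques, N m; "tcp_pos": TCP position; "orientation": TCP orientation; "contact_force": force on the tool from outside, world axes, zero at the start; "wrist_torque": the same for the moment, N m; "opening": opening from 0.0 (shut) to 1.0 (fully open); "gripper_force": force on a finger pad.
Only numpy, scipy, OpenCV 4.12 (cv2) and the standard library are available. Lean on these libraries where they do the work, as an engineer would, in place of code of your own. Each camera call takes 0.05 s, during which the arm holds its last target. There are 200 camera calls.

## Working session

There is one attempt and no reset: what is moved stays moved. The work goes in short steps, each a Python script; the robot and the scene stay as the last script left them, time stands still between calls to the robot, and variables do not carry over. Pictures are saved under pics/ and viewed, at most 10 in all, crops included, and the job is handed in when it is done.

```bash
mkdir -p pics; ls; python3 - <<'E'
from bench import bot, solve_ik, imaging
import cv2
for n in("scene","top"):
    im=imaging.capture(n); cv2.imwrite(f"pics/{n}0.png",im)
    m=imaging.camera_model(n); print(n,m)
print(bot.get_state()['t'])
E
```

```text
pics
scene {'K': array([[397.98683573,   0.        , 278.0671858 ],
       [  0.        , 397.98683573, 205.91673376],
       [  0.        ,   0.        ,   1.        ]]), 'position': array([1353.96088353, -130.31845245,  948.79303394]), 'rotation': array([0.69772368, 0.01230848, 1.3921789 ])}
top {'K': array([[507.30135244,   0.        , 281.37530779],
       [  0.        , 507.30135244, 209.40294442],
       [  0.        ,   0.        ,   1.        ]]), 'position': array([ 367.13311269,  -27.93962024, 1520.83950516]), 'rotation': array([ 0.16591912,  0.01384498, -1.54764222])}
0.1
```

View pics/top0.png

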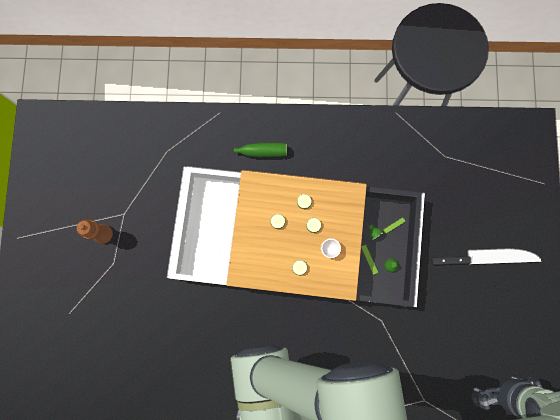

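View pics/scene0.png

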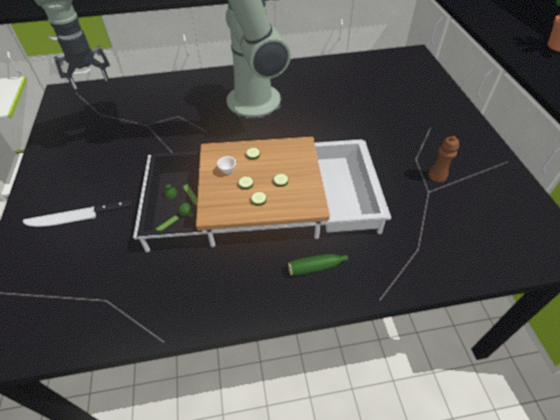

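The top view shows the steel pan at the left (+y) end, around (205,228). The slices are at (304,201), (314,226), (278,221) and (300,268), and the bowl is at (331,248). The scene view shows the same layout, with the bowl at (228,166).

```bash
cat > h.py <<'E'
import numpy as np, cv2
from bench import bot, solve_ik, imaging
from scipy.spatial.transform import Rotation as Ro
def ray(n,u,v):
    m=imaging.camera_model(n); K=m['K']
    d=np.array([(u-K[0,2])/K[0,0],-(v-K[1,2])/K[1,1],-1.])
    return np.array(m['position']),Ro.from_euler('xyz',m['rotation']).apply(d)
def onz(n,u,v,z):
    p,d=ray(n,u,v); return p+d*(z-p[2])/d[2]
def tri(a,b):
    (p,d),(q,e)=ray('top',*a),ray('scene',*b)
    s=np.linalg.lstsq(np.c_[d,-e],q-p,rcond=None)[0]
    A,B=p+s[0]*d,q+s[1]*e
    return (A+B)/2,np.linalg.norm(A-B)
def blobs(m,lo,hi):
    n,l,s,c=cv2.connectedComponentsWithStats(m.astype('uint8'))
    return [(c[i],s[i,4]) for i in range(1,n) if lo<s[i,4]<hi]
def find(n,im):
    H=cv2.cvtColor(im,cv2.COLOR_BGR2HSV).astype(int); h,s,v=H[...,0],H[...,1],H[...,2]
    wood=((h>8)&(h<22)&(s>100)&(v>120)).astype('uint8')
    c=max(cv2.findContours(wood,0,2)[0],key=cv2.contourArea)
    hull=cv2.convexHull(c)
    inside=cv2.drawContours(np.zeros_like(wood),[hull],-1,1,-1)
    inside[:]=cv2.erode(inside,np.ones((3,3)))
    sl=blobs((inside>0)&(h>=24)&(h<=45)&(s>40)&(v>150),20,400)
    bw=blobs((inside>0)&(s<40)&(v>130),60,900)
    q=cv2.approxPolyN(hull,4).reshape(-1,2) if hasattr(cv2,'approxPolyN') else cv2.boxPoints(cv2.minAreaRect(hull))
    return q,sl,bw
E
python3 - <<'E'
from h import *
np.set_printoptions(precision=1,suppress=True)
R={}
for n in('top','scene'):
    q,sl,bw=R[n]=find(n,cv2.imread(f'pics/{n}0.png'))
    P=np.array([onz(n,*x,110)[:2] for x in q.astype(float)])
    print(n,P.tolist() and P,'c',P.mean(0))
    for i in range(4): e=P[(i+1)%4]-P[i]; print(np.linalg.norm(e),np.degrees(np.arctan2(e[1],e[0])))
    print('slices',[(c.round(1),a,onz(n,*c,124)) for c,a in sl]); print('bowl',[(c.round(1),a,onz(n,*c,140)) for c,a in bw])
for k in(1,2):
  for c,a in R['top'][k]:
    r=[(*tri(c,d),d) for d,_ in R['scene'][k]]
    if r: print(min(r,key=lambda t:t[1])[:2])
for a in R['top'][0]:
    print(min([tri(a,b) for b in R['scene'][0]],key=lambda t:t[1]))
E
```

```text
top [[ 683.9 -241.3]
 [ 356.2 -212.7]
 [ 388.6  144.7]
 [ 717.7  115.3]] c [536.6 -48.5]
328.9205600047889 174.9984575203136
358.85708743328155 84.82432687537668
330.4286244359486 -5.113178022831514
358.2210423958476 -95.41709321075909
slices [(array([300.6, 199.2]), np.int32(28), array([630.6, -56.4, 124. ])), (array([303.8, 200.7]), np.int32(43), array([626.6, -65.5, 124. ])), (array([276.2, 219.4]), np.int32(38), array([571.9,  10.7, 124. ])), (array([277.3, 220.6]), np.int32(42), array([568.8,   7.5, 124. ])), (array([310.5, 223.9]), np.int32(35), array([561.5, -85. , 124. ])), (array([313.4, 224.5]), np.int32(46), array([560.1, -93. , 124. ])), (array([298.3, 267.2]), np.int32(36), array([441.1, -53.3, 124. ])), (array([299.4, 267. ]), np.int32(43), array([441.6, -56.3, 124. ]))]
bowl [(array([304. , 200.8]), np.int32(87), array([623.2, -65.6, 140. ])), (array([277.5, 220.9]), np.int32(88), array([565.6,   6.5, 140. ])), (array([313.8, 224.6]), np.int32(84), array([557.4, -93.5, 140. ])), (array([330.6, 247.9]), np.int32(300), array([ 494.4, -140. ,  140. ])), (array([299.2, 267
[... 1035 characters left out ...]
(array([441.2, -54.4, 120.2]), np.float64(2.1281699920445236))
(array([441.8, -55.9, 120.9]), np.float64(0.8529740034565539))
(array([ 604.7, -100.8,  238.1]), np.float64(75.59776454485105))
(array([558.9, -67. , 199.8]), np.float64(144.1090558393455))
(array([ 550.4, -115.2,  186.4]), np.float64(47.88470377543195))
(array([ 494.8, -140. ,  135.6]), np.float64(0.6125239975521987))
(array([442.9, -98.4,  85.3]), np.float64(83.76226164876378))
(array([ 687.6, -245.3,   93.5]), np.float64(2.8666333290102135))
(array([ 356.2, -212.9,  109.9]), np.float64(0.490152619780084))
(array([388.9, 146.6, 107.3]), np.float64(2.991037943947209))
(array([720.7, 115.3,  96.7]), np.float64(2.797906250157512))
```

```bash
cat >> h.py <<'E'
C=np.array([536.7,-48.6]); A=np.radians(-5.1)
M=np.array([[np.cos(A),-np.sin(A)],[np.sin(A),np.cos(A)]])
def w(sx,sy,z): return [*(C+M@[sx,sy]),z]
def st(p): return M.T@(np.array(p[:2])-C)
S={'a':st([569.3,7.9]),'b':st([560.5,-93.1]),'c':st([627.3,-65.5]),'d':st([441.6,-56])}
BOWL=st([494.8,-140])
def push(k,z,rot):
    x,y=S[k]
    bot.move_ptp(w(x,y-42,185),rot); bot.movel(w(x,y-42,z),max_speed=120)
    bot.movel(w(x,y-10,z),max_speed=70); bot.movel(w(x,176,z),max_speed=100)
    f=bot.get_state()['contact_force']; bot.movel(w(x,165,z)); bot.movel(w(x,165,185))
    return f
E
python3 - <<'E'
from h import *
np.set_printoptions(precision=1,suppress=True)
print(S,BOWL)
s=bot.get_state(); print(s['orientation'])
for k in S:
  for yaw in(A+np.pi/2,A-np.pi/2):
    for p in (w(S[k][0],S[k][1]-42,185),w(S[k][0],S[k][1]-42,112),w(S[k][0],176,112)): print(k,round(yaw,2),solve_ik(p,[np.pi,0,yaw]))
E
```

```text
{'a': array([27.4, 59.2]), 'b': array([ 27.7, -42.2]), 'c': array([91.7, -8.8]), 'd': array([-94.1, -15.8])} [-33.6 -94.8]
[-3.1 -0.   0.3]
a 1.48 [-0.2  0.4 -0.2  1.   0.   1.5]
a 1.48 [-0.2  0.5 -0.3  0.8  0.   1.5]
a 1.48 [ 0.1  0.5 -0.2  0.8  0.   1.7]
a -1.66 [-0.2  0.4 -0.2  1.   0.  -1.7]
a -1.66 [-0.2  0.5 -0.3  0.8  0.  -1.7]
a -1.66 [ 0.1  0.5 -0.2  0.8  0.  -1.4]
b 1.48 [-0.4  0.4 -0.2  1.   0.   1.3]
b 1.48 [-0.4  0.5 -0.3  0.8  0.   1.3]
b 1.48 [ 0.1  0.5 -0.2  0.8  0.   1.7]
b -1.66 [-0.4  0.4 -0.2  1.   0.  -1.8]
b -1.66 [-0.4  0.5 -0.3  0.8  0.  -1.8]
b -1.66 [ 0.1  0.5 -0.2  0.8  0.  -1.4]
c 1.48 [-0.3  0.5 -0.   1.   0.   1.4]
c 1.48 [-0.3  0.6 -0.1  0.9  0.   1.4]
c 1.48 [ 0.1  0.6 -0.1  0.9  0.   1.7]
c -1.66 [-0.3  0.5 -0.   1.   0.  -1.8]
c -1.66 [-0.3  0.6 -0.1  0.9  0.  -1.8]
c -1.66 [ 0.1  0.6 -0.1  0.9  0.  -1.4]
d 1.48 [-0.4  0.2 -0.5  0.9  0.   1.3]
d 1.48 [-0.4  0.3 -0.6  0.7  0.   1.3]
d 1.48 [ 0.1  0.3 -0.5  0.7  0.   1.8]
d -1.66 [-0.4  0.2 -0.5  0.9  0.  -1.9]
d -1.66 [-0.4  0.3 -0.6  0.7  0.  -1.9]
d -1.66 [ 0.1  0.3 -0.5  0.7  0.  -1.3]
```

```bash
python3 - <<'E'
from h import *
rot=[np.pi,0,A+np.pi/2]
bot.grip(0.3)
x,y=S['a']
bot.move_ptp(w(x,y-42,185),rot)
bot.movel(w(x,y-42,118),max_speed=120)
hit=bot.movel(w(x,y-42,102),max_speed=15,threshold=4)
s=bot.get_state(); z=s['tcp_pos'][2]; print(hit,z,s['contact_force'],s['t'],s['opening'])
if hit:
    z+=3; open('z','w').write(str(z))
    bot.movel(w(x,y-42,z))
    cv2.imwrite('pics/s1.png',imaging.capture('scene'))
    bot.movel(w(x,y-10,z),max_speed=70); bot.movel(w(x,176,z),max_speed=100)
    print(bot.get_state()['contact_force']); bot.movel(w(x,165,z)); bot.movel(w(x,165,185))
cv2.imwrite('pics/s2.png',imaging.capture('scene')); print(bot.get_state()['t'])
E
python3 -c "
import cv2;cv2.imwrite('pics/c.png',cv2.hconcat([cv2.resize(cv2.imread(f'pics/s{i}.png')[110:250,140:400],None,fx=1.5,fy=1.5) for i in(1,2)]))"
```

```text
True 109.91753169498963 [-1.01514485  0.03778938  4.68741365] 4.325 0.30054533019006097
[ 0.5545887  -0.21373921 -0.96888779]
7.5833
```

View pics/c.png

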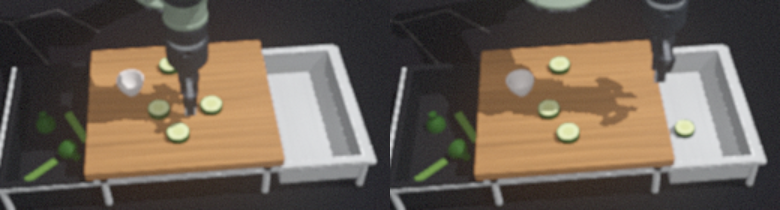

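The first slice now lies in the steel pan, at about (684,128) in the crop. The bowl and the other three slices haven't moved, so I'll carry on with the same push.

```bash
python3 - <<'E'
from h import *
rot=[np.pi,0,A+np.pi/2]; z=float(open('z').read())
for k in 'bcd':
    print(k,push(k,z,rot),bot.get_state()['t'])
    cv2.imwrite(f'pics/p{k}.png',imaging.capture('scene'))
bot.move_ptp(w(-150,20,330),rot); bot.dwell(.3)
print(bot.get_state()['t'])
for n in('scene','top'): cv2.imwrite(f'pics/e_{n}.png',imaging.capture(n))
E
python3 -c "
import cv2;cv2.imwrite('pics/c2.png',cv2.hconcat([cv2.resize(cv2.imread('pics/e_%s.png'%n)[a:a+170,b:b+260],None,fx=1.5,fy=1.5) for n,a,b in(('scene',110,140),('top',145,165))]))"
```

```text
b [ 0.02152298 -0.38732606  0.15016888] 13.2417
c [ 0.58413864  0.29814361 -0.47044599] 18.5333
d [-0.69394427  1.53381463 -0.25290514] 24.1083
25.3167
```

View pics/c2.png

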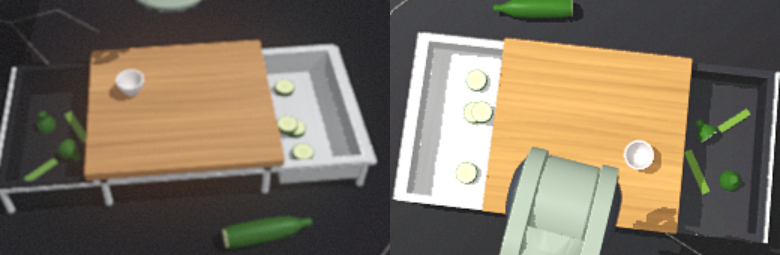

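Both views show all four slices in the steel pan, two of them overlapping on its floor. The bowl is where it was and the hand is clear.

```bash
python3 -c "
from bench import bot
print(bot.sign_off(), bot.get_state()['t'])"
```

```text
the job is handed in; nothing more can be done
the job is handed in; nothing more can be done
```

All four slices were swept along the board into the steel pan, with the bowl left where it stood and the hand clear; the job was handed in at about 25 s of the 58 s allowed, and no verdict came back.

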